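# Slide the scrap weight off the sorting stand into the recycling tub

### The arm

A 6-joint arm with a two-finger parallel gripper is mounted at the origin on the work surface. World frame = base frame: x ahead of the robot, y to its left, z up, the work surface at z = 0. Lengths are in mm, angles in rad, forces in N, time in s.
With the tool pointing down it reaches from about 300 to 775 mm from the base axis. Payload 14.6 kg.
Tool frame: the origin (TCP) lies between the finger pads; the fingertips stand 17 mm ahead of it and the grasp point (between the pads) lies 2 mm behind it; z points along the fingers, y is the direction in which the jaws open and shut (so a half turn about z gives the same grasp; the last joint's range is limited). The gripper opens to 85 mm and grips with 20 to 120 N. Pads are 22 mm wide; open, the fingers measure 114 mm over their backs; the gripper's body (76 mm by 85 mm) begins 54 mm behind the grasp point. The pads swing forward as they close: fully open they stand 13 mm farther back than shut.
Start: joints at [1.138, 0.3, 1.521, -0, 1.321, -0.067], TCP at [196.73, 513.602, 248.281] pointing down, gripper open.
Joint ranges: [-3.03, 3.03], [-0.79, 2.21], [0.23, 2.52], [-1.04, 4.18], [0, 3.07], [-2.55, 2.55]. Speed limits (rad/s): [2.22, 2.22, 2.57, 3.14, 3.14, 3.14].

### API

Orientations are given as a 3x3 rotation matrix whose columns are the frame's x, y, z axes.
In Python, from workcell import ctrl gives the robot as it stands. Calls block until the motion is done:
- ctrl.move_pose(position, orientation): joint-space move of the TCP to a pose.
- ctrl.servo_line(position, attitude=None, speed=150, contact_N=None): straight line of the TCP; attitude=None keeps the orientation; speed is the mean speed in mm/s. With contact_N (N) it stops when the force on the tool has changed by that much, and returns True; else False.
- ctrl.set_joints(angles): joint-space move.
- ctrl.grip(opening): finger opening in mm; the grip force is fixed at half the most; returns when the fingers have stopped.
- ctrl.pause(seconds).
- ctrl.solve_ik(position, orientation): joint angles nearest the present ones, or None.
- ctrl.get_obs(): the state.
- ctrl.grab_frame(name): name is "side" or "top"; returns a dict with "image" (480x640x3 uint8, red, green, blue), "depth" (480x640 float32, mm along the optical axis (not along the pixel's ray), 0 where there is no reading), "vfov" (degrees; the focal length in pixels is half the picture's height over the tangent of half this angle, whatever the lens; pixels are square), "cx", "cy" (the principal point, pixels), "dist" ([k1, k2, p1, p2, k3] as OpenCV has them; the pictures are not rectified), "R" (3x3) and "t" (3): a world point X has camera coordinates R X + t. Camera axes: x right, y down, z forward; pixel columns grow to the right and rows downward; lengths in mm; the calibration is good to about 2 mm. A picture is of the moment at which its call begins.
A pose or a line that the arm cannot do raises ctrl.MotionError and nothing moves.
- ctrl.sign_off(): hands the job in, once; it reports no verdict.
Trained networks look in a picture, given as the dict that the camera call returned (one of the last four; its "shot" number tells which), for a name from the list of things; names that differ only in an ending like _2 or _b are one class to them, and where a whole thing is asked for, a point or a joint stands for the part that bears it (a point fixed in the world has none). Each returns a list of dicts, best first, with "p" (0 to 1); they miss things now and then, are a little off and sometimes report something else, mostly with a low value. They report only what shows in the picture. A call takes as long as a camera call. They do not tell look-alikes from the thing itself.
- ctrl.recognise(picture, query): "at" ([column, row] in pixels, amid what is visible of it).
- ctrl.tip_of(picture, query): "at" ([column, row] in pixels: a listed point, or the origin of a listed thing).
The state is a dict: "time_s": time; "qpos": joint angles; "joint_vel": joint speeds; "effort": joint torques, N m; "ee_pos": TCP position; "ee_rot": TCP orientation; "force": force on the tool from outside, world axes, zero at the start; "ft_torque": the same for the moment, N m; "width": finger opening in mm.
Only numpy, scipy, OpenCV 4.12 (cv2) and the standard library are available. Lean on these libraries where they do the work, as an engineer would, in place of code of your own. Each camera call takes 0.05 s, during which the arm holds its last target.

### The job

The big square cast-iron weight with the pocket in its top is scrap: it is too heavy to lift, so slide it along the plywood sorting stand and tip it over the end into the grey plastic recycling tub (not the cardboard carton at the other end), and let it come to rest there. Keep it down on the stand while you slide it, and leave the round lamp base and the small square block on the stand where they are.

Things in the scene. Friction and masses are not known exactly. Their poses are not given: they have to be found in the camera images.
- weight: The scrap: square dark cast-iron weight, 100 mm (its x) by 95 mm (its y), 35 mm high, 1.7 to 2.3 kg, flat on the stand; pocket 60 x 55 mm, 15 mm deep in its top, rim 20 mm thick. Origin: centre of its underside; z up; turned at most 0.25 rad from the tub. Sliding takes 8 to 17 N. Its side of the stand is clear from end to end.
- tub: Grey open tub, fixed, 330 mm (its x) by 210 (y), 115 high, walls 5 mm; origin centre of underside, on the bench. It stands against either the left or right end of a plywood stand (fixed, top 120 mm above the bench, 340 mm in the tub's x, 420 in its y, 1 mm from the tub, same x centre), a carton at the other end. Slide along the tub's y axis, towards it: the stand ends 106 mm before its origin.
- round_base: Bystander: round dark cast-iron lamp base on the stand, 100 mm in diameter, its hub 32 mm wide rising to 46 mm above the stand; 1.6 kg. Origin: centre of its underside. It lies in the other half of the stand's width than the weight, their centres at least 150 mm apart along the tub's x.
- small_block: Bystander: small square dark iron block on the stand, 50 x 50 x 30 mm, beside the round base, on that same side of the stand, about 90 mm from its centre. Origin: centre of its underside. A roll of tape, 56 mm wide and 24 mm high, lies on the other side of the round base.
Things that resemble listed ones, but are neither listed nor needed, are in the scene too. What is shaped like the weight but blue or orange is not meant.

How it is judged (in metres and radians):
On the way:
1. the big square weight has been slid at least 50 mm along the stand, flat on it (distance of weight from where it was at the start of the episode above 0.05 m and angle between weight's own z axis and vertical below 0.12 rad and height (world z) of weight between 0.11 and 0.13 m).
At the end, for the whole second after the job is handed in: The big square weight is at rest inside the tub, in any attitude: the centre of its underside within the tub's walls and less than 80 mm above the tub's underside, moving slower than 20 mm/s. The round base and the small block are within 20 mm of where they started (x of weight in the frame of tub between -0.155 and 0.155 m and y of weight in the frame of tub between -0.1 and 0.1 m and z of weight in the frame of tub below 0.08 m and linear speed of weight below 0.02 m/s and distance of each of round_base, small_block from where it was at the start of the episode below 0.02 m); the robot touches nothing.
It fails at once if the big weight is lifted more than 25 mm off the stand (height (world z) of weight above 0.145 m).
It fails at once if the round lamp base is moved more than 20 mm (distance of round_base from where it was at the start of the episode above 0.02 m).
It fails at once if the small square block is moved more than 20 mm (distance of small_block from where it was at the start of the episode above 0.02 m).
It also fails if it takes over 32 s, if anything falls off the work surface, if the arm or the gripper's body presses on something with over 40 N, if the wrist force passes 120 N, or if a joint passes its speed limit or range.

## Working session

There is one attempt and no reset: what is moved stays moved. The work goes in short steps, each a Python script; the robot and the scene stay as the last script left them, time stands still between calls to the robot, and variables do not carry over. Pictures are saved under pics/ and viewed, and the job is handed in when it is done.

```bash
mkdir -p pics; ls; cat > h.py <<'E'
import numpy as np, cv2, pickle
from workcell import ctrl
def K(f):
    h=f["image"].shape[0]; fl=h/2/np.tan(np.radians(f["vfov"])/2)
    return np.array([[fl,0,f["cx"]],[0,fl,f["cy"]],[0,0,1.]])
def ray(f,uv):
    p=cv2.undistortPoints(np.array(uv,float).reshape(-1,1,2),K(f),np.array(f["dist"],float)).reshape(-1,2)
    return np.c_[p,np.ones(len(p))]
def at_z(f,uv,z):
    R=np.array(f["R"]);t=np.array(f["t"]); d=ray(f,uv)@R; c=-R.T@t
    return c+d*((z-c[2])/d[:,2])[:,None]
def by_depth(f,uv):
    R=np.array(f["R"]);t=np.array(f["t"]); r=ray(f,uv)
    z=np.array([f["depth"][int(round(v)),int(round(u))] for u,v in uv])
    return (r*z[:,None]-t)@R
def proj(f,X):
    R=np.array(f["R"]);t=np.array(f["t"])
    return cv2.projectPoints(np.array(X,float).reshape(-1,1,3),cv2.Rodrigues(R)[0],t,K(f),np.array(f["dist"],float))[0].reshape(-1,2)
E
python3 - <<'E'
from h import *
for n in("top","side"):
    f=ctrl.grab_frame(n); pickle.dump(f,open(n+"0.pkl","wb")); cv2.imwrite(f"pics/{n}0.png",f["image"][...,::-1])
    R=np.array(f["R"]); print(n,(-R.T@np.array(f["t"])).round(),R[2].round(2))
    for q in("weight","tub","round_base","small_block"):
        print(q,[(np.round(d["at"]),round(d["p"],2)) for d in ctrl.recognise(f,q)],[(np.round(d["at"]),round(d["p"],2)) for d in ctrl.tip_of(f,q)])
E
```

```text
pics
top [ 373.   25. 1085.] [ 0.08 -0.   -1.  ]
weight [(array([353., 240.]), 0.87), (array([207., 322.]), 0.63), (array([440., 344.]), 0.56)] [(array([209., 319.]), 0.94), (array([356., 239.]), 0.89), (array([436., 341.]), 0.69)]
tub [(array([482., 215.]), 0.82)] [(array([464., 218.]), 0.91)]
round_base [(array([331., 152.]), 0.76)] [(array([331., 156.]), 0.89)]
small_block [(array([372., 156.]), 0.9)] [(array([369., 159.]), 0.89)]
side [ 244. -650.  913.] [ 0.19  0.62 -0.76]
weight [(array([337., 249.]), 0.79), (array([215., 194.]), 0.78)] [(array([333., 255.]), 0.84), (array([217., 200.]), 0.69), (array([239., 435.]), 0.65)]
tub [(array([436., 407.]), 0.8)] [(array([419., 426.]), 0.63)]
round_base [(array([421., 215.]), 0.75)] [(array([414., 220.]), 0.67)]
small_block [(array([438., 247.]), 0.75)] [(array([438., 253.]), 0.63)]
```

View pics/top0.png

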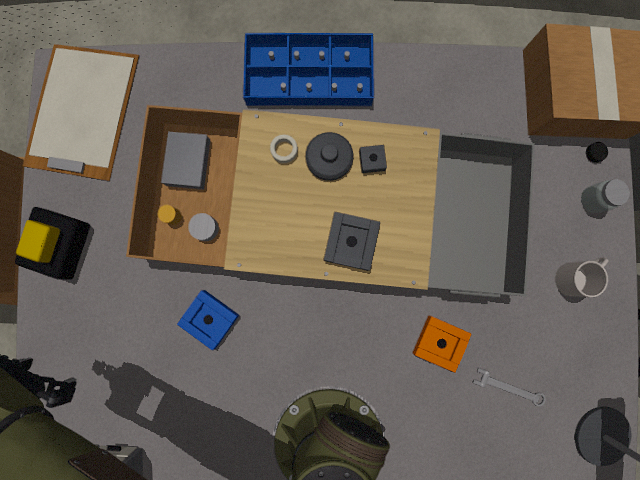

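View pics/side0.png

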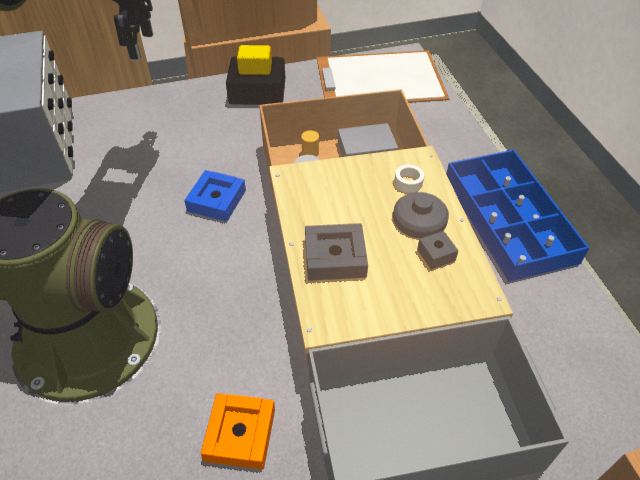

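The top view shows the dark square weight at (352,241), with the grey tub to its right at (480,215) and the carton to its left at (185,185). The round base is at (330,155), the block at (372,158) and the tape at (284,149). 

Three things could be taken for the weight: the blue one at (208,320), the orange one at (441,343) and the dark one at (352,241). The description fits the dark one. Next I measure and crop.

```bash
python3 - <<'E'
from h import *
for n in("top","side"):
    f=pickle.load(open(n+"0.pkl","rb"))
    H,W=f["depth"].shape
    uu,vv=np.meshgrid(np.arange(W),np.arange(H)); uv=np.c_[uu.ravel(),vv.ravel()].astype(float)
    P=by_depth(f,uv); ok=f["depth"].ravel()>0
    def rect(m,name):
        m=(m&ok).reshape(H,W).astype(np.uint8); k,l,s,c=cv2.connectedComponentsWithStats(m)
        for i in np.argsort(-s[1:,4])[:4]+1:
            if s[i,4]<150: continue
            p=P[(l==i).ravel()]; r=cv2.minAreaRect(p[:,:2].astype(np.float32))
            print(n,name,"px",c[i].round(),"c",np.round(r[0],1),"size",np.round(r[1],1),"ang",round(r[2],2),"z",np.median(p[:,2]).round(1),cv2.boxPoints(r).round().tolist())
    b=P
    stand=(abs(b[:,2]-120)<5)&(b[:,0]>200)&(b[:,0]<750)&(abs(b[:,1])<450)
    rect(stand,"stand+")
    rect((abs(b[:,2]-155)<6)&(b[:,0]<750)&(b[:,0]>200)&(abs(b[:,1])<300),"rim")
    rect((b[:,2]>127)&(b[:,2]<175)&(b[:,0]<750)&(b[:,0]>200)&(abs(b[:,1])<180),"things")
    rect((abs(b[:,2]-6)<5)&(b[:,0]<750)&(b[:,0]>200)&(b[:,1]<-190)&(b[:,1]>-420),"tubfloor")
f=pickle.load(open("top0.pkl","rb"));cv2.imwrite("pics/crop.png",cv2.resize(f["image"][190:300,290:540,::-1],None,fx=3,fy=3,interpolation=2))
E
```

```text
top stand+ px [332. 200.] c [543.4  -2.3] size [439.7 341.4] ang 84.55 z 119.6 [[353.0, -205.0], [692.0, -237.0], [734.0, 200.0], [394.0, 233.0]]
top stand+ px [283. 149.] c [644.8  99.4] size [29.7 33.7] ang 28.51 z 119.4 [[624.0, 107.0], [640.0, 78.0], [666.0, 92.0], [650.0, 121.0]]
top rim px [351. 241.] c [450.4 -40.6] size [ 95.2 100.5] ang 77.71 z 154.4 [[391.0, -76.0], [489.0, -98.0], [510.0, -5.0], [411.0, 17.0]]
top rim px [373. 157.] c [620.  -84.8] size [47.7 49.7] ang 4.76 z 150.3 [[594.0, -62.0], [598.0, -112.0], [646.0, -108.0], [642.0, -58.0]]
top rim px [328. 156.] c [623.8   4.7] size [51.8 61.8] ang 10.69 z 150.3 [[593.0, 30.0], [604.0, -31.0], [655.0, -21.0], [643.0, 40.0]]
top things px [351. 241.] c [450.4 -40.6] size [ 95.2 100.5] ang 77.7 z 153.2 [[391.0, -76.0], [489.0, -98.0], [510.0, -5.0], [411.0, 17.0]]
top things px [329. 156.] c [626.3   4.5] size [97.2 98.3] ang 49.5 z 146.8 [[557.0, -1.0], [632.0, -64.0], [695.0, 10.0], [621.0, 73.0]]
top things px [372. 158.] c [620.1 -84.6] size [49.3 50.6] ang 6.92 z 149.2 [[593.0, -62.0], [599.0, -113.0], [648.0, -
[... 910 characters left out ...]
. 210.] c [628.9  -0.7] size [66.3 62.7] ang 49.15 z 150.6 [[583.0, -5.0], [631.0, -46.0], [674.0, 4.0], [627.0, 45.0]]
side things px [336. 250.] c [449.5 -43.5] size [ 98.8 100.2] ang 77.64 z 153.2 [[390.0, -81.0], [488.0, -102.0], [509.0, -6.0], [411.0, 15.0]]
side things px [426. 225.] c [616.1 -34.5] size [164.5  98.2] ang 74.89 z 148.0 [[547.0, -101.0], [642.0, -127.0], [685.0, 32.0], [590.0, 58.0]]
side things px [409. 177.] c [640.6  95.4] size [56.7 55.3] ang 77.77 z 141.3 [[608.0, 74.0], [662.0, 62.0], [674.0, 117.0], [620.0, 129.0]]
side tubfloor px [421. 416.] c [ 519.9 -303.6] size [167.7 311.8] ang 84.49 z 5.4 [[357.0, -372.0], [667.0, -402.0], [683.0, -235.0], [373.0, -205.0]]
```

View pics/crop.png

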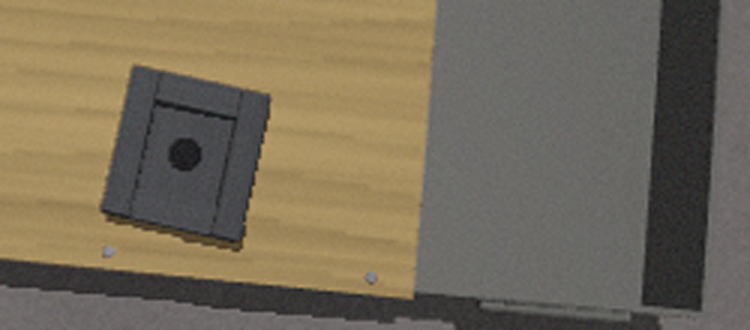

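The crop confirms the dark, pocketed weight. It has a 95 x 100 mm rim at z≈154, centred at (450,-42) and turned about 0.12 rad from the stand. The stand's end is 210 mm from its centre at (543.5,-2.3). I'll push the rear face with two fingers spread along the tub's x, so the weight squares up as it slides.

```bash
cat >> h.py <<'E'
a=np.radians(84.6); d=-np.array([np.cos(a),np.sin(a)]); ex=np.array([-d[1],d[0]]); C=np.array([543.7,-2.5])
W0=(np.array([450,-42.])-C); lat=W0@ex
def pt(s,z,l=lat): return [*(C+d*s+ex*l),z]
def ori(sg):
    y=np.array([*(sg*ex),0]); z=np.array([0,0,-1.]); return np.c_[np.cross(y,z),y,z]
E
python3 - <<'E'
from h import *
print(W0@d,lat,d,ex)
o=ctrl.get_obs(); print(o["time_s"],o["force"],o["width"]); print(np.round(o["ee_rot"],2))
for sg in(1,-1):
    for s in(-40,220): print(sg,s,ctrl.solve_ik(pt(s,142),ori(sg)),pt(s,142))
E
```

```text
48.142646559766476 -89.56687770722732 [-0.09410831 -0.99556196] [ 0.99556196 -0.09410831]
0.9 [ 1.05152298 -0.24967432  0.25337351] 85.75152936886082
[[-0.93  0.36 -0.  ]
 [ 0.36  0.93 -0.  ]
 [ 0.   -0.   -1.  ]]
1 -40 [ 1.99499656e-02  2.28099930e-01  1.88119817e+00 -4.44089210e-16
  1.03229456e+00  1.14197745e-01] [np.float64(458.2949557991696), np.float64(45.75146637435603), 142]
1 220 [-5.32376918e-01  2.75019855e-01  1.82070534e+00 -4.44089210e-16
  1.04586746e+00 -4.38129138e-01] [np.float64(433.8267943363558), np.float64(-213.0946444224448), 142]
-1 -40 None [np.float64(458.2949557991696), np.float64(45.75146637435603), 142]
-1 220 None [np.float64(433.8267943363558), np.float64(-213.0946444224448), 142]
```

```bash
python3 - <<'E'
from h import *
O=ori(1)
ctrl.grip(45)
ctrl.move_pose(pt(-40,240),O)
print("hit",ctrl.servo_line(pt(-40,142),speed=120,contact_N=12))
o=ctrl.get_obs();print(o["time_s"],o["ee_pos"],o["width"])
for s in(-5,50):
    ctrl.servo_line(pt(s,142),speed=60); o=ctrl.get_obs();print(o["time_s"],o["ee_pos"].round(1) if hasattr(o["ee_pos"],'round') else o["ee_pos"],np.round(o["force"],1))
f=ctrl.grab_frame("side"); cv2.imwrite("pics/s1.png",f["image"][...,::-1])
E
```

```text
hit False
4.275 [458.6343354   45.83314429 142.62901772] 44.88244961479498
5.0083 [454.8  10.3 142.1] [-1.6  1.6  0.5]
6.075 [449.8 -43.9 142. ] [0.4 4.4 1. ]
```

View pics/s1.png

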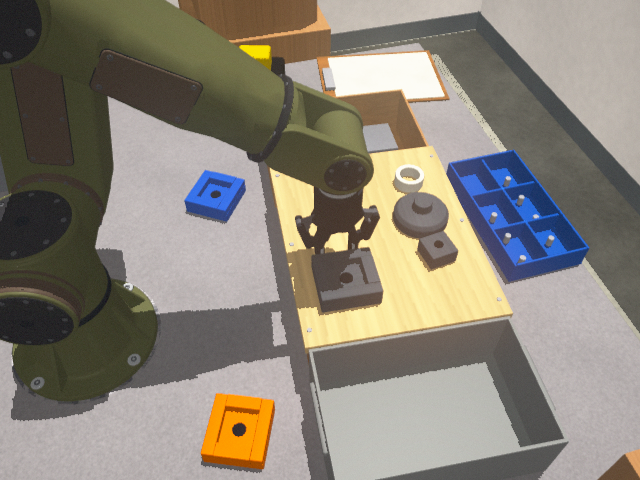

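The weight, now at about (347,280), is sliding flat with both fingers behind it. The bystanders haven't moved. I'll push on.

```bash
python3 - <<'E'
from h import *
for s in(125,):
    ctrl.servo_line(pt(s,142),speed=70); o=ctrl.get_obs();print(o["time_s"],np.round(o["ee_pos"],1),np.round(o["force"],1))
f=ctrl.grab_frame("side"); a=f["image"][...,::-1]
f=ctrl.grab_frame("top"); b=f["image"][...,::-1]
cv2.imwrite("pics/s2.png",np.hstack([a[150:480,200:600],b[90:420,160:560]]))
E
```

```text
7.35 [ 442.7 -118.4  142.1] [1.1 6.4 0.2]
```

View pics/s2.png

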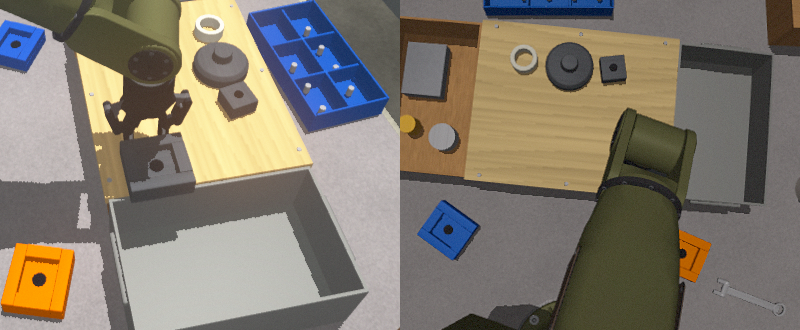

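In the crop the weight is squared up at (157,170), overhanging the stand's end and clear of the tub's side wall. Now I push it over.

```bash
python3 - <<'E'
from h import *
for s in(160,190,212):
    ctrl.servo_line(pt(s,142),speed=70); o=ctrl.get_obs();print(o["time_s"],np.round(o["ee_pos"],1),np.round(o["force"],1))
f=ctrl.grab_frame("side"); cv2.imwrite("pics/s3.png",f["image"][...,::-1])
E
```

```text
8.1 [ 439.4 -153.8  142. ] [ 0.  -0.1  0.1]
8.675 [ 436.5 -183.4  141.9] [0.8 0.9 0.5]
9.1417 [ 434.5 -205.4  141.9] [0.5 0.2 0. ]
```

View pics/s3.png

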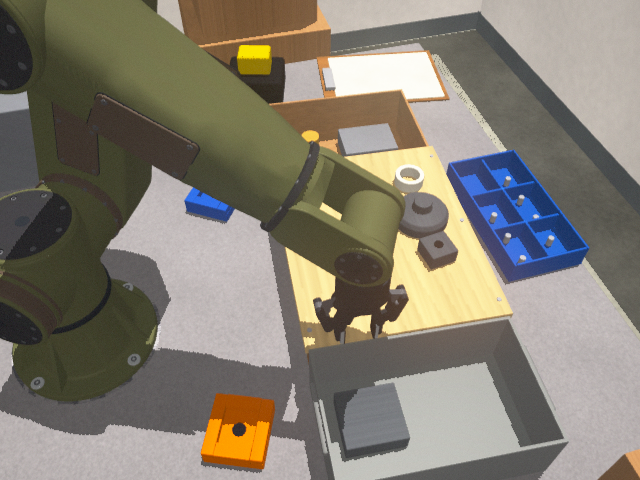

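The weight lies in the tub at (370,420), apparently upside down. I'll retreat upward and check it with depth from both cameras.

```bash
python3 - <<'E'
from h import *
ctrl.servo_line(pt(190,260),speed=150)
ctrl.move_pose(pt(-40,300),ori(1))
for n in("top","side"):
    f=ctrl.grab_frame(n); cv2.imwrite(f"pics/{n}4.png",f["image"][...,::-1])
    H,W=f["depth"].shape; uu,vv=np.meshgrid(np.arange(W),np.arange(H)); P=by_depth(f,np.c_[uu.ravel(),vv.ravel()].astype(float))
    q=P[:,:2]-C; X=q@ex; Y=q@d-316
    m=((abs(X)<152)&(abs(Y)<92)&(P[:,2]>15)&(P[:,2]<110)).reshape(H,W).astype(np.uint8)
    k,l,s,c=cv2.connectedComponentsWithStats(m); i=1+np.argmax(s[1:,4]); mm=(l==i).ravel()
    z=P[mm,2]; r=cv2.minAreaRect(np.c_[X,Y][mm].astype(np.float32)); print(n,"tub-frame",np.round(r,1) if 0 else r,"z",np.percentile(z,[5,50,95]).round(1))
    m=((P[:,2]>127)&(P[:,2]<175)&(P[:,0]>560)&(P[:,0]<750)&(abs(P[:,1])<150)&(f["depth"].ravel()>0)).reshape(H,W).astype(np.uint8)
    k,l,s,c=cv2.connectedComponentsWithStats(m)
    for i in range(1,k):
        if s[i,4]>150: print(cv2.minAreaRect(P[(l==i).ravel()][:,:2].astype(np.float32))[0])
o=ctrl.get_obs(); print(o["time_s"],np.round(o["force"],1))
E
```

```text
top tub-frame ((-83.59477233886719, -14.10904312133789), (101.49434661865234, 97.16099548339844), 0.26612424850463867) z [34.1 39.3 42.5]
(628.8668823242188, 4.650897979736328)
(641.6314086914062, 98.05280303955078)
(619.9942016601562, -84.56196594238281)
side tub-frame ((-84.05291748046875, -10.84829330444336), (100.81316375732422, 96.77251434326172), 0.17336831986904144) z [25.8 40.1 42.7]
(640.0684814453125, 94.96094512939453)
(630.6182861328125, -30.146163940429688)
11.1667 [-1.1  0.1  1. ]
```

View pics/top4.png

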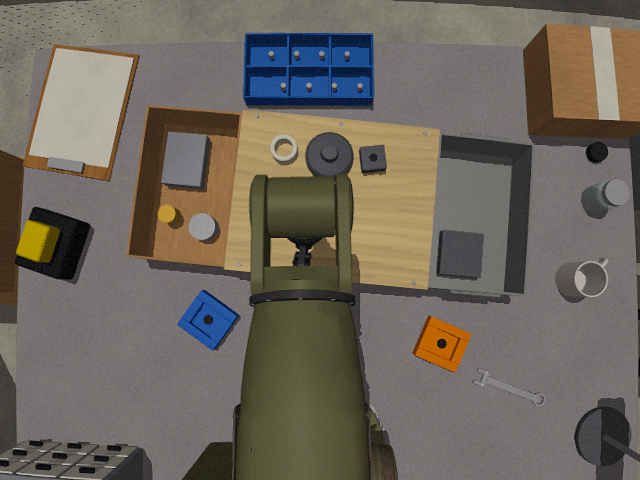

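The weight lies flat and inverted in the tub at (460,254), with its underside at z≈40. The round base (329,155) and the block (372,158) haven't moved. I'll hand it in.

```bash
python3 -c "
from workcell import ctrl
print(ctrl.sign_off())"
```

```text
the job is handed in; nothing more can be done
None
```

The dark square weight is in the grey tub, and the job is handed in at about 11 s on the robot's clock, against the 32 s limit. I pushed its rear face with two spread fingers, keeping it flat on the stand. It squared up as it slid, then tipped over the end.

**Weight:** it lies upside down and nearly level. Its centre is about (-84, -12) mm from the tub's origin (either sign, by symmetry). Its underside is about 40 mm above the tub's underside, under the 80 mm limit. I didn't measure its speed directly; the top and side pictures, taken one after the other, agree on its position to about 3 mm.

**Bystanders:** in the top view the block was within 1 mm of where it started. The round base read about 3 mm off; the arm was partly in that view, so this is probably measurement error. The side view merged the two into one shape, so it gave no separate check.

**Robot:** the gripper is clear of everything. The wrist force read no more than about 6 N at the points where I checked it.

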